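# Press a glued hanger block in the bench press and hold it

## Task

The plaque lying face down has a wooden hanger block freshly glued to its back. Load it block end first into the nest of the green bench press, fully home against the back stop and flat on the felt, and let go of it; then bring the red lever handle down until the sprung foot has been pushed in about 6 mm on the block (lever level, green band at the ram's edge), and finish while still holding the lever there so the glue can grab. Do not push the foot in beyond 11 mm or the plaque cracks, and leave the other pottery and tools where they are.

Things in the scene. Friction and masses are not known exactly. Their poses are not given: they have to be found in the camera images.
- plaque: the plaque to press: oblong ceramic plate face down, bare terracotta-brown back up, with a pale wooden hanger block glued near one end. Plate 150 (x) x 60 (y) x 10 mm, about 0.19 kg. Origin: centre of its underside; +x along its length to the block end, z up. Starts flat on the table, block end away from the robot within 0.2 rad of world +x.
- hanger_block (a point): centre of the top of the hanger block: 50 mm from the plaque's origin along its +x, 21 mm above its underside. The block is 34 (plaque x) x 36 (y) x 11 mm.
- press: dark green bench glue press, fixed to the table. Origin: on the table under the ram's vertical axis; +x runs from the loading side to the back stop, +y to the column, z up. Base 20 mm high, x -142 to +52, y -72 to +142. Ram sleeve and head arm overhead at z 102 to 162, within 18 mm of x = 0; column at y = +100, radius 26. Nothing stands over the bed in front of x = -20.
- press_nest (a point): point on the grey felt bed under the ram axis, at x = 0, y = 0, z = 24 mm in the press frame: the block's centre belongs above it. The felt spans x -135 to +35, y +-42. A plaque fully home touches the back stop, its origin then at x = -50, y = 0, its +x along the press's +x.
- back_stop (a point): middle of the back stop's face, at x = +25 mm in the press frame, on the felt; steel bar 7 mm higher than the felt. Two steel side guides, inner faces at y = +-32.5 (65 mm apart), run from x = -20 to +25, 5 mm higher than the felt; in front of them flared mouths open to about 86 mm at x = -41.
- foot_pad: the sprung foot's round pad, 27 mm diameter, 8 mm tall, black rubber underneath. Origin: centre of its underside; 70 mm above the table with the lever up, so 25 mm above the hanger block of a plaque in the nest. It presses on the block.
- press_handle: red hand grip on the end of the steel lever, a cylinder 100 mm long, 26 mm diameter, origin at its centre. Its y axis runs along the grip towards the lever's pivot. In the press frame it stands at x = 0, y = -158, z = 280 mm with the lever up and at y = -170, z = 200 with the lever level. Pinch it across or push it from above; clear all round.
- lever_pivot (a point): the lever's pivot, at x = 0, y = +100, z = 200 mm in the press frame; its axis is the press's x. The grip's centre swings round it at 270 mm, in the press's y-z plane.
- press_lever (a joint): lever angle, rad: 0 = up at rest (0.30 above level), grows as the grip goes down, 0.30 = level, stop at 0.37. A return spring lifts it when let go. Needs 2 to 5 N at the grip until the foot touches the block of a loaded plaque at about 0.24, and about 12 N at 0.30, where the foot is in by about 6 mm. After touching, 1 mm of foot travel is 2.7 mm at the grip.
- press_foot (a joint): how far the sprung foot is pushed up into the ram, m: 0 = hanging free, 0.006 = the pressing load (about 20 N; 3 N per mm), end at 0.014. A green band on its stem, 4 mm tall, begins 7 mm above the pad's top: with 4 to 8 mm of travel the ram's lower edge stands within the band.
- plaque_fish: bystander: cream plaque, face up, painted with a dark fish, 150 x 60 x 10 mm, no block; origin centre of its underside
- plaque_zigzag: bystander: cream plaque, face up, painted with zigzag bands, 150 x 60 x 10 mm, no block; origin centre of its underside
- cup: bystander: cream cup with dark zigzags, 68 mm diameter, 75 mm tall; origin centre of its underside
- glue: bystander: white glue bottle with an orange cap, 52 mm diameter, 150 mm tall; origin centre of its underside
- brush_jar: bystander: grey-green jar of paint brushes, 81 mm diameter, 95 mm tall, about 220 mm with the brushes; origin centre of its underside
- tray_a: bystander: cream oblong tray, 85 (x) x 130 (y) x 22 mm; origin centre of its underside
- tray_b: bystander: another such tray, 85 (x) x 130 (y) x 22 mm; origin centre of its underside
- bowl: bystander: ochre bowl, 110 mm across, 55 mm tall; origin centre of its underside
Things that resemble listed ones, but are neither listed nor needed, are in the scene too. What is shaped like the plaque but blue or turquoise is not meant.

How it is judged (in metres and radians):
On the way, in this order (a step that is already met when the one before it is completed fails the run):
1. the plaque lies home in the nest, block under the foot, let go, with the lever still up (x of hanger_block in the frame of press between -0.005 and 0.005 m and y of hanger_block in the frame of press between -0.005 and 0.005 m and z of hanger_block in the frame of press between 0.0405 and 0.0485 m and angle between the x axis of plaque and the x axis of press, either way round below 0.15 rad and angle between plaque's own z axis and vertical below 0.06 rad and contact force between each of the fingers, the arm and plaque below 0.5 N and value of joint press_lever below 0.08 rad and linear speed of plaque below 0.02 m/s), for 0.2 s.
2. the foot is brought down onto the hanger block (x of hanger_block in the frame of press between -0.005 and 0.005 m and y of hanger_block in the frame of press between -0.005 and 0.005 m and z of hanger_block in the frame of press between 0.0405 and 0.0485 m and angle between the x axis of plaque and the x axis of press, either way round below 0.15 rad and angle between plaque's own z axis and vertical below 0.06 rad and value of joint press_foot above 0.001 m and contact force between foot_pad and plaque above 2 N), for 0.1 s.
At the end, for the whole second after the job is handed in: The robot is still holding the lever handle down; the foot stands on the hanger block and is pushed in 4 to 8 mm (more than 8 N on the block); the plaque lies flat in the nest, block centre within 5 mm of the ram axis along and across, square to the press within 0.15 rad, untouched by the robot (x of hanger_block in the frame of press between -0.005 and 0.005 m and y of hanger_block in the frame of press between -0.005 and 0.005 m and z of hanger_block in the frame of press between 0.0405 and 0.0485 m and angle between the x axis of plaque and the x axis of press, either way round below 0.15 rad and angle between plaque's own z axis and vertical below 0.06 rad and contact force between each of the fingers, the arm and plaque below 0.5 N and value of joint press_foot between 0.004 and 0.008 m and contact force between foot_pad and plaque above 8 N and contact force between any of the fingers, the arm and press_handle above 2 N); the arm keeps its last pose, push and grip.
It fails at once if the foot is pushed in beyond 11 mm (the plaque cracks) (value of joint press_foot above 0.011 m).
It fails at once if a painted plaque is shifted by more than 30 mm (distance of any of plaque_fish, plaque_zigzag from where it was at the start of the episode above 0.03 m).
It fails at once if the cup, a tray or the bowl is shifted by more than 30 mm (distance of any of cup, tray_a, tray_b, bowl from where it was at the start of the episode above 0.03 m).
It fails at once if the glue bottle or the brush jar is shifted by more than 30 mm (distance of any of glue, brush_jar from where it was at the start of the episode above 0.03 m).
It also fails if it takes over 72 s, if anything falls off the work surface, if the arm or the gripper's body presses on something with over 40 N, if the wrist force passes 120 N, or if a joint passes its speed limit or range.

## Robot

A 6-joint arm with a two-finger parallel gripper is mounted at the origin on the work surface. World frame = base frame: x ahead of the robot, y to its left, z up, the work surface at z = 0. Lengths are in mm, angles in degrees, forces in N, time in s.
With the tool pointing down it reaches from about 350 to 850 mm from the base axis. Payload 8.1 kg.
Tool frame: the origin (TCP) lies at the very end of the fingers, on their centre line; the grasp point (between the pads) lies 19 mm behind it (r.grasp_offset is the distance from the TCP to the grasp point, in mm); z points along the fingers, y is the line along which they close (so a half turn about z gives the same grasp; the last joint's range is limited). The gripper opens to 85 mm and grips with 20 to 120 N. Pads are 22 mm wide; open, the fingers measure 114 mm over their backs; the gripper's body (76 mm by 85 mm) begins 54 mm behind the grasp point. The pads swing forward as they close: fully open they stand 13 mm farther back than shut.
Start: joints at [-81.44, 7.471, 85.268, -0, 87.261, -4.893], TCP at [139.609, -583.536, 197.192] pointing down, gripper open.
Joint ranges: [-169.43, 169.43], [-51.17, 129.36], [1.28, 143.12], [-76.62, 256.62], [0, 156.53], [-152.29, 152.29]. Speed limits (degrees/s): [136.94, 136.94, 159.86, 180, 180, 180].

## Interface

Orientations are given as [roll, pitch, yaw] about the fixed x, y, z axes, in that order (R = Rz(yaw) Ry(pitch) Rx(roll)).
In Python, from bench import r gives the robot as it stands.
- The arm moves only by the tool carry_out, never from a script. Its argument "commands" is a list of rows, each an object with "jaw": the finger opening in m, from 0 to 0.0854; "translation": the shift along the tool's x, y, z in m, a list of three; "spin": the turn about the tool's z in rad. A call has exactly 8 rows; each row shifts and turns the commanded pose from where the row before left it, along the tool's axes as they then stand; what a row does not reach is not made up. A row lasts 1/12 s, in which the tool goes at most 41.7 mm and 7.16 degrees, less where a joint would pass 70% of its speed; a pose out of reach is approached as far as the arm can. A call is refused whole if a number of a shift passes 0.0417 or a number of a turn 0.125, either way. A call with a gripper value outside its range is refused whole. The fingers move at their own pace and stop on an object; "squeeze" is the grip in N (left out, the last holds). Time passes only in rows, so rows that do not move let the fingers close, or fill a call up. It gives the time, the measured TCP pose, the force, the opening and the grip force at its end, in the units of the state.
- r.sense(): the state, without advancing time (a new reading comes with each control period).
- r.snapshot(name): name is "side" or "top"; returns a dict with "pixels" (480x640x3 uint8, blue, green, red), "K" (3x3 intrinsics, pixels), "extrinsics" (4x4, takes a point from camera to world coordinates). Camera axes: x right, y down, z forward; pixel columns grow to the right and rows downward; lengths in mm; the calibration is good to about 2 mm. A picture is of the moment at which its call begins. There is no depth.
- r.hand_in(): hands the job in; it is judged then, once.
Trained networks look in a picture, given as the dict that the camera call returned (one of the last four; its "shot" number tells which), for a name from the list of things; names that differ only in an ending like _2 or _b are one class to them, and where a whole thing is asked for, a point or a joint stands for the part that bears it (a point fixed in the world has none). Each returns a list of dicts, best first, with "score" (0 to 1); they miss things now and then, are a little off and sometimes report something else, mostly with a low value. They report only what shows in the picture. A call takes as long as a camera call. They do not tell look-alikes from the thing itself.
- r.spot_in(picture, target): "xy" ([column, row] in pixels, amid what is visible of it).
- r.regions_of(picture, target): "pixels" (480x640 bool, what is visible of it) and "xy" ([column, row] in pixels, amid what is visible of it).
- r.landmark_of(picture, target): "xy" ([column, row] in pixels: a listed point, or the origin of a listed thing).
The state is a dict: "time": time; "joint_pos": joint angles; "qd": joint speeds; "joint_efforts": joint torques, N m; "tool_pos": TCP position; "tcp_rot": TCP orientation; "ft_force": force on the tool from outside, world axes, zero at the start; "wrist_torque": the same for the moment, N m; "finger_gap": finger opening in mm; "grip_force": force on a finger pad.
Only numpy, scipy, OpenCV 4.12 (cv2) and the standard library are available. Lean on these libraries where they do the work, as an engineer would, in place of code of your own. Each camera call takes 0.05 s, during which the arm holds its last target. There are 200 camera calls.

## Working session

There is one attempt and no reset: what is moved stays moved. The work goes in short steps, Python scripts to look and compute and a tool call to move; the robot and the scene stay as the last step left them, time stands still between calls to the robot, and variables do not carry over. Pictures are saved under pics/ and viewed, at most 10 in all, crops included, and the job is handed in when it is done.

Besides the shell and the picture viewer there is one more tool, called after "Emit:" as a command line: name --argument value ..., lists and objects as JSON in quotes. carry_out: Moves the arm, as the interface text tells. Its arguments: {"type":"object","properties":{"commands":{"type":"array","items":{"type":"object","properties":{"jaw":{"type":"number"},"translation":{"type":"array","items":{"type":"number"}},"spin":{"type":"number"}}}},"squeeze":{"type":"number"}},"required":["commands"]}

```bash
ls; mkdir -p pics; cat > h.py <<'E'
import numpy as np, cv2
from bench import r
def ray(p,uv):
    K=np.array(p["K"]);T=np.array(p["extrinsics"])
    d=T[:3,:3]@np.linalg.solve(K,[uv[0],uv[1],1.0]); return T[:3,3],d
def at_z(p,uv,z):
    o,d=ray(p,uv); return o+d*(z-o[2])/d[2]
def tri(p1,u1,p2,u2):
    A=[];b=[]
    for p,u in((p1,u1),(p2,u2)):
        o,d=ray(p,u);d=d/np.linalg.norm(d);M=np.eye(3)-np.outer(d,d);A.append(M);b.append(M@o)
    return np.linalg.lstsq(np.vstack(A),np.hstack(b),rcond=None)[0]
def proj(p,X):
    K=np.array(p["K"]);T=np.linalg.inv(np.array(p["extrinsics"]))
    c=K@(T[:3,:3]@np.array(X)+T[:3,3]);return c[:2]/c[2]
E
python3 - <<'E'
from h import *
np.set_printoptions(precision=1,suppress=True)
t=r.snapshot("top");s=r.snapshot("side")
cv2.imwrite("pics/t0.png",t["pixels"]);cv2.imwrite("pics/s0.png",s["pixels"])
for n in["plaque","hanger_block","press","press_nest","back_stop","foot_pad","press_handle","lever_pivot","plaque_fish","cup","glue","brush_jar","tray_a","bowl"]:
    for nm,p in(("top",t),("side",s)):
        print(n,nm,[(np.array(q["xy"]).round(1).tolist(),round(q["score"],2)) for q in r.landmark_of(p,n)[:3]])
print(t["extrinsics"],s["extrinsics"]);print(r.sense())
E
```

```text
pics
plaque top [([412.8, 261.9], 0.91), ([418.3, 352.4], 0.73), ([509.0, 294.6], 0.72)]
plaque side [([376.4, 247.5], 0.94), ([461.2, 271.4], 0.7), ([432.1, 206.7], 0.69)]
hanger_block top [([434.7, 354.1], 0.88), ([410.9, 248.8], 0.8), ([518.9, 303.5], 0.73)]
hanger_block side [([448.5, 198.0], 0.93), ([356.5, 233.2], 0.88)]
press top [([247.1, 231.4], 0.65)]
press side [([254.2, 343.5], 0.73)]
press_nest top [([246.8, 229.1], 0.74)]
press_nest side [([252.2, 335.8], 0.89), ([375.6, 243.5], 0.71), ([349.8, 211.0], 0.63)]
back_stop top [([247.3, 220.8], 0.57)]
back_stop side [([243.1, 335.4], 0.68)]
foot_pad top []
foot_pad side [([248.7, 326.8], 0.46)]
press_handle top [([290.8, 218.5], 0.71), ([246.6, 228.8], 0.34)]
press_handle side [([293.6, 228.1], 0.63)]
lever_pivot top [([198.6, 206.3], 0.9), ([302.1, 172.0], 0.58)]
lever_pivot side [([208.4, 316.0], 0.93)]
plaque_fish top [([370.9, 269.6], 0.77)]
plaque_fish side [([363.4, 271.8], 0.77)]
cup top [([290.3, 218.3], 0.66), ([365.5, 212.0], 0.65)]
cup side [([310.3, 253.9], 0.81), ([373.7, 243.1], 0.23)]
glue top [([402.5, 190.1
[... 332 characters left out ...]
7, 263.2], 0.51)]
bowl side [([170.5, 438.2], 0.71)]
[[   0.    -1.     0.2  302.6]
 [  -1.    -0.     0.   -18.1]
 [  -0.    -0.2   -1.  1402.3]
 [   0.     0.     0.     1. ]] [[ -0.9  -0.3   0.4  74.4]
 [ -0.5   0.6  -0.6 741. ]
 [  0.   -0.8  -0.7 959.3]
 [  0.    0.    0.    1. ]]
{'time': 1.5, 'joint_pos': array([-81.4,   7.5,  85.3,   0. ,  87.3,  -4.9]), 'qd': array([ 0.1, -0.1, -0. , -0. ,  0. ,  0. ]), 'joint_efforts': array([  0. , -56.9, -50.1,  -0. ,   0. ,  -0. ]), 'tool_pos': array([ 139.6, -583.5,  197.2]), 'tcp_rot': array([180. ,  -0. ,  13.5]), 'ft_force': array([-0.1, -0.5, -0.7]), 'wrist_torque': array([-0.,  0., -0.]), 'grip_force': 0.0, 'finger_gap': 85.55018234116753}
```

View pics/t0.png

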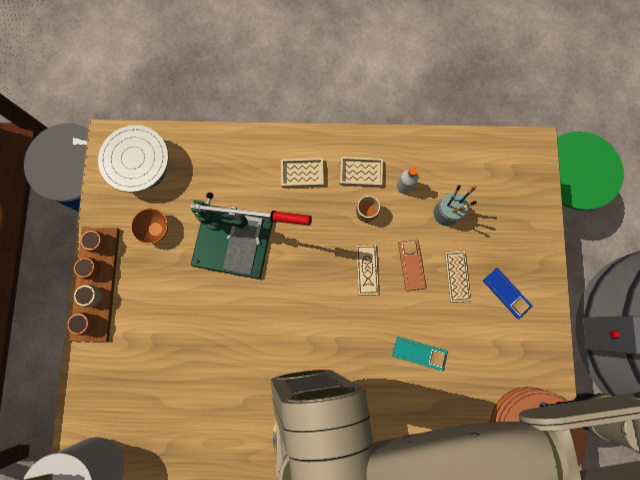

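View pics/s0.png

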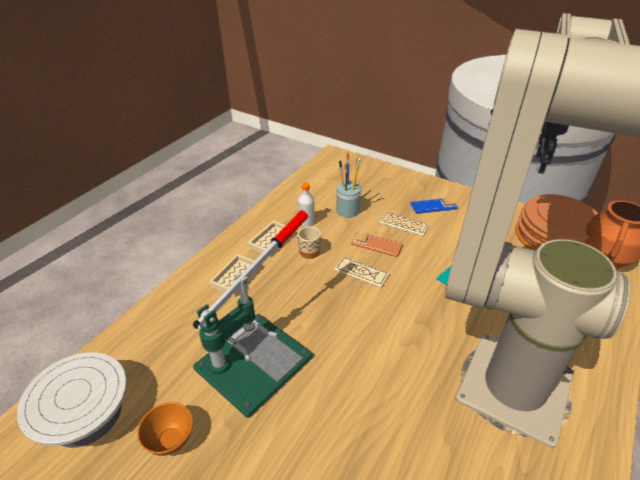

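The top view shows the terracotta plaque at about (412,265), its block end up at (410,248), between the fish (368,270) and zigzag (458,276) plaques. The blue and turquoise ones are decoys. The press is at (240,245) with its red grip at (290,218). Next I'll measure the poses more accurately.

```bash
cat > m.py <<'E'
from h import *
from scipy.optimize import least_squares
np.set_printoptions(precision=1,suppress=True)
t=r.snapshot("top");s=r.snapshot("side")
# plaque: colour mask near it in top, rectangle at z=10
g=r.regions_of(t,"plaque")[0];m=g["pixels"].astype(np.uint8)
pts=np.argwhere(m)[:,::-1]
W=np.array([at_z(t,p,10)[:2] for p in pts],np.float32)
print("plaque top rect",cv2.minAreaRect(W),g["score"])
g=r.regions_of(s,"plaque")[0];m=g["pixels"].astype(np.uint8)
W=np.array([at_z(s,p,8)[:2] for p in np.argwhere(m)[:,::-1]],np.float32)
print("plaque side rect",cv2.minAreaRect(W),g["score"])
print("tri plaque",tri(t,r.landmark_of(t,"plaque")[0]["xy"],s,r.landmark_of(s,"plaque")[0]["xy"]))
hb=[min(r.landmark_of(p,"hanger_block"),key=lambda q:np.hypot(*(np.array(q["xy"])-c)))["xy"] for p,c in((t,(410.9,248.8)),(s,(356.5,233.2)))]
print("tri block",tri(t,hb[0],s,hb[1]), at_z(t,hb[0],21),at_z(s,hb[1],21))
pp={"press":(0,0,0),"press_nest":(0,0,24),"back_stop":(25,0,27),"press_handle":(0,-158,280),"lever_pivot":(0,100,200)}
obs=[]
for n,X in pp.items():
    for nm,p in(("t",t),("s",s)):
        L=r.landmark_of(p,n)
        if L: obs.append((n,nm,p,np.array(X,float),np.array(L[0]["xy"])))
def w(q,X):
    c,sn=np.cos(q[2]),np.sin(q[2]);return [q[0]+c*X[0]-sn*X[1],q[1]+sn*X[0]+c*X[1],X[2]]
f=lambda q:np.hstack([proj(p,w(q,X))-u for _,_,p,X,u in obs])
q=least_squares(f,[560,170,0],loss="soft_l1",x_scale=[100,100,.1]).x
print("press landmarks",q)
for o,e in zip(obs,f(q).reshape(-1,2)):print(o[0],o[1],e)
# base silhouette corners overlay for inspection
for nm,p,(x0,y0,x1,y1) in(("t",t,(180,180,320,290)),("s",s,(180,195,330,420))):
    k=5 if nm=="t" else 2.6
    im=cv2.resize(p["pixels"][y0:y1,x0:x1],None,fx=k,fy=k,interpolation=cv2.INTER_CUBIC)
    P=lambda X:tuple(int(v) for v in((proj(p,w(q,X))-[x0,y0]+.5)*k))
    for R,z in(((-142,-72,52,142),20),((-135,-42,35,42),24)):
        c=[P((R[i],R[j],z)) for i,j in((0,1),(2,1),(2,3),(0,3))]
        cv2.polylines(im,[np.array(c)],True,(0,255,255),1)
    cv2.imwrite(f"pics/{nm}1.png",im)
E
python3 m.py
```

```text
plaque top rect ((491.68084716796875, -279.5048828125), (151.2071533203125, 62.994544982910156), 8.688105583190918) 0.98
plaque side rect ((495.8068542480469, -273.4745178222656), (149.02444458007812, 65.0905532836914), 8.253676414489746) 0.81
tri plaque [ 399.9 -243.2  229.1]
tri block [ 551.5 -277.6   15.8] [ 540.6 -280.2   21. ] [ 559.1 -269.2   21. ]
press landmarks [592.2 220.7  -0.2]
press t [48.6 23.4]
press s [ 8.3 12.6]
press_nest t [-0.2 -0.2]
press_nest s [0.2 1.7]
back_stop t [2.1 0.2]
back_stop s [-0.5 -0.8]
press_handle t [-0.2 -1.3]
lever_pivot t [-2.4  0.3]
lever_pivot s [-40.7 -29.4]
```

View pics/t1.png

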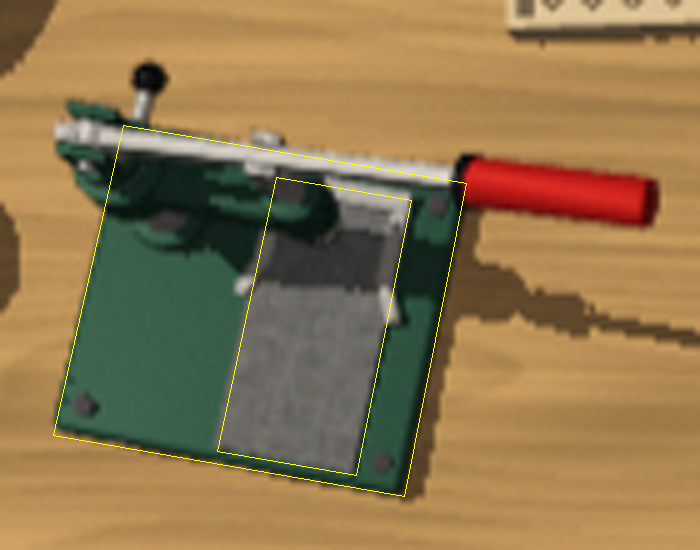

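View pics/s1.png

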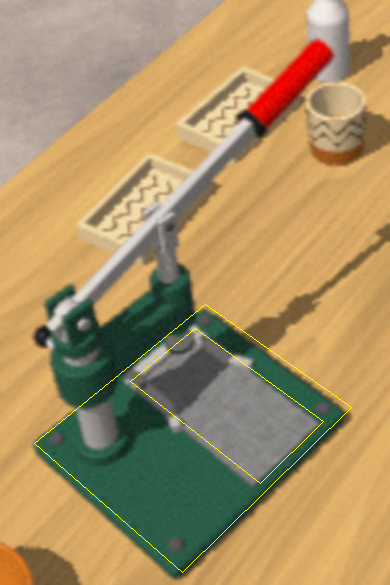

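The top and side overlays put the base and felt outlines within about 1–2 px. I'll refine using the felt's own edges, and do the same for the plaque outline.

```bash
cat > e.py <<'E'
from h import *
from scipy.optimize import least_squares
from scipy.ndimage import map_coordinates
np.set_printoptions(precision=2,suppress=True)
def w(q,X):
    c,sn=np.cos(q[2]),np.sin(q[2]);return [q[0]+c*X[0]-sn*X[1],q[1]+sn*X[0]+c*X[1],X[2]]
def edgefit(pics,chan,segs,q,win=3.5,iters=4):
    for it in range(iters):
        ob=[]
        for p in pics:
            im=chan(p["pixels"])
            for a,b in segs:
                a_,b_=proj(p,w(q,a)),proj(p,w(q,b));d=(b_-a_)/np.linalg.norm(b_-a_);n=np.array([-d[1],d[0]])
                tt=np.arange(-win,win+.01,.25)
                for k in np.linspace(.05,.95,25):
                    X=np.array(a)*(1-k)+np.array(b)*k;u=proj(p,w(q,X));L=u+tt[:,None]*n
                    v=map_coordinates(im,[L[:,1],L[:,0]],order=1);g=np.abs(np.gradient(v))
                    i=g.argmax()
                    if g[i]>3: ob.append((p,X,n,u+n*tt[i]))
        f=lambda z:np.array([(proj(p,w(z,X))-u)@n for p,X,n,u in ob])
        z=least_squares(f,q,loss="soft_l1",f_scale=.3,x_scale=[100,100,.1]);q=z.x
    return q,len(ob),np.median(np.abs(f(q)))
sat=lambda I:cv2.GaussianBlur(cv2.cvtColor(I,cv2.COLOR_BGR2HSV)[...,1].astype(float),(0,0),.6)
lab=lambda I:cv2.GaussianBlur(cv2.cvtColor(I,cv2.COLOR_BGR2LAB)[...,1].astype(float),(0,0),.6)
felt=[((-135,-42,24),(-135,42,24)),((-135,-42,24),(-48,-42,24)),((-135,42,24),(-48,42,24))]
def rect(z):
    c=[(-75,-30,z),(75,-30,z),(75,30,z),(-75,30,z)];return [(c[i],c[(i+1)%4]) for i in range(4)]
E
cat > e1.py <<'E'
from e import *
t=r.snapshot("top");s=r.snapshot("side")
for nm,P in(("t",[t]),("s",[s]),("both",[t,s])):
    q,n,e=edgefit(P,sat,felt,np.array([592.2,220.7,-.2]));print("press",nm,q,n,e)
    q,n,e=edgefit(P,lab,rect(8),np.array([493.,-277,.15]));print("plaque",nm,q,n,e)
for nm,p in(("press_handle",0),("lever_pivot",0),("plaque_fish",0),("cup",0),("glue",0)):
    a=r.spot_in(t,nm)[:1];b=r.spot_in(s,nm)[:1]
    if a and b:print(nm,tri(t,a[0]["xy"],s,b[0]["xy"]),a[0]["score"],b[0]["score"])
E
python3 e1.py
```

```text
press t [592.56 220.74  -0.18] 75 0.25954918462713905
plaque t [ 493.   -277.      0.15] 0 nan
press s [593.01 224.51  -0.17] 75 0.4988984373639811
plaque s [ 493.   -277.      0.15] 0 nan
press both [592.62 221.5   -0.17] 150 0.2549540243596131
plaque both [ 493.   -277.      0.15] 0 nan
press_handle [ 704.44  113.69 -227.24] 0.77 0.59
lever_pivot [577.37 250.65  18.33] 0.59 0.68
plaque_fish [ 481.45 -158.34  -15.09] 0.82 0.8
cup [ 660.76 -152.5    20.78] 0.62 0.61
glue [ 724.87 -254.01   82.18] 0.86 0.76
  return _methods._mean(a, axis=axis, dtype=dtype,
  ret = ret.dtype.type(ret / rcount)
```

```bash
sed -i 's/g\[i\]>3/g[i]>.7/' e.py; cat > e2.py <<'E'
from e import *
t=r.snapshot("top");s=r.snapshot("side")
for nm,P in(("t",[t]),("s",[s]),("both",[t,s])):
    q,n,e=edgefit(P,lab,rect(8),np.array([493.,-277,.15]));print("plaque",nm,q,n,e)
for n,p,c in(("top",t,(412,262)),):
  for g in r.regions_of(p,"plaque_zigzag")[:3]:
    W=np.array([at_z(p,x,10)[:2] for x in np.argwhere(g["pixels"])[:,::-1]],np.float32);print("zig",cv2.minAreaRect(W))
  for g in r.regions_of(p,"plaque_fish")[:3]:
    W=np.array([at_z(p,x,10)[:2] for x in np.argwhere(g["pixels"])[:,::-1]],np.float32);print("fish",cv2.minAreaRect(W))
st=r.sense();print(st["time"],st["tool_pos"],st["tcp_rot"])
E
python3 e2.py
```

```text
plaque t [ 492.85 -281.      0.14] 100 0.2447350122418492
plaque s [ 493.87 -278.14    0.09] 94 0.7522853191578123
plaque both [ 493.34 -280.6     0.13] 195 0.5118586058142542
zig ((459.7303466796875, -416.44146728515625), (149.64871215820312, 60.88631057739258), 4.639251708984375)
zig ((562.1846923828125, 225.4676513671875), (375.37139892578125, 234.36158752441406), 78.07927703857422)
fish ((474.8693542480469, -146.58145141601562), (150.01824951171875, 60.49489974975586), 2.9094207286834717)
fish ((774.6558227539062, 56.842620849609375), (95.12376403808594, 131.1953125), 2.8838913440704346)
3.2 [ 139.62 -583.53  197.2 ] [-180.     -0.     13.45]
```

Emit:
carry_out --commands '[{"spin": 0.095,"jaw": 0.0854,"translation": [0,0,0]},{"translation": [0.0294,-0.0209,0]},{"translation": [0.0294,-0.0209,0]},{"translation": [0.0294,-0.0209,0]},{"translation": [0.0294,-0.0209,0]},{"translation": [0.0294,-0.0209,0]},{"translation": [0.0294,-0.0209,0]},{"translation": [0.0294,-0.0209,0]}]' --squeeze 60

```text
invalid input
```

Emit:
carry_out --commands '[{"translation": [0.0294,-0.0209,0]},{"translation": [0.0294,-0.0209,0]},{"translation": [0.0294,-0.0209,0]},{"translation": [0.0294,-0.0209,0]},{"translation": [0.0294,-0.0209,0]},{"translation": [0,0,0.035]},{"translation": [0,0,0.035]},{"translation": [0,0,0.035]}]'

```text
invalid input
```

```bash
python3 - <<'E'
from h import *
np.set_printoptions(precision=2,suppress=True)
st=r.sense();print(st)
t=r.snapshot("top");s=r.snapshot("side")
im=np.hstack([cv2.resize(t["pixels"][210:330,350:490],(400,343)),cv2.resize(s["pixels"][180:300,320:460],(400,343))])
cv2.imwrite("pics/g1.png",im)
E
```

```text
{'time': 3.2, 'joint_pos': array([-81.44,   7.47,  85.27,   0.  ,  87.26,  -4.89]), 'qd': array([ 0.05, -0.06,  0.  ,  0.13,  0.02, -0.  ]), 'joint_efforts': array([  0.  , -56.93, -50.09,  -0.  ,   0.  ,  -0.  ]), 'tool_pos': array([ 139.62, -583.53,  197.2 ]), 'tcp_rot': array([-180.  ,   -0.  ,   13.45]), 'ft_force': array([-0.08,  0.19, -1.16]), 'wrist_torque': array([-0.02,  0.04, -0.02]), 'grip_force': 0.0, 'finger_gap': 85.68205126651002}
```

Emit:
carry_out --commands '[{"jaw": 0.085,"translation": [0,0,0],"spin": 0.095},{"jaw": 0.085,"translation": [0.0294,-0.0209,0],"spin": 0},{"jaw": 0.085,"translation": [0.0294,-0.0209,0],"spin": 0},{"jaw": 0.085,"translation": [0.0294,-0.0209,0],"spin": 0},{"jaw": 0.085,"translation": [0.0294,-0.0209,0],"spin": 0},{"jaw": 0.085,"translation": [0.0294,-0.0209,0],"spin": 0},{"jaw": 0.085,"translation": [0.0294,-0.0209,0],"spin": 0},{"jaw": 0.085,"translation": [0.0294,-0.0209,0],"spin": 0}]' --squeeze 60

```text
time: 3.97
tool_pos: [324.0, -408.7, 197.4]
tcp_rot: [180.0, -0.0, 8.0]
ft_force: [1.7, -0.5, 0.1]
finger_gap: 85.0
grip_force: 0.0
```

Emit:
carry_out --commands '[{"jaw": 0.085,"translation": [0.0294,-0.0209,0],"spin": 0},{"jaw": 0.085,"translation": [0.0294,-0.0209,0],"spin": 0},{"jaw": 0.085,"translation": [0.0294,-0.0209,0],"spin": 0},{"jaw": 0.085,"translation": [0.0294,-0.0209,0],"spin": 0},{"jaw": 0.085,"translation": [0.0294,-0.0209,0],"spin": 0},{"jaw": 0.085,"translation": [0,0,0.035],"spin": 0},{"jaw": 0.085,"translation": [0,0,0.035],"spin": 0},{"jaw": 0.085,"translation": [0,0,0.035],"spin": 0}]'

```text
time: 4.63
tool_pos: [455.3, -285.6, 91.9]
tcp_rot: [179.9, -0.1, 8.1]
ft_force: [0.8, -0.0, -1.0]
finger_gap: 85.1
grip_force: 0.0
```

```bash
cat > look.py <<'E'
from h import *
import sys
np.set_printoptions(precision=2,suppress=True)
st=r.sense();print({k:st[k] for k in("time","tool_pos","tcp_rot","ft_force","finger_gap","grip_force")})
if len(sys.argv)>1:
    a=list(map(int,sys.argv[2].split(",")));b=list(map(int,sys.argv[3].split(",")))
    c=[]
    for n,(x,y,h) in(("top",a),("side",b)):
        p=r.snapshot(n)["pixels"];c.append(cv2.resize(p[max(0,y-h):y+h,max(0,x-h):x+h],(400,400),interpolation=cv2.INTER_CUBIC))
    cv2.imwrite(f"pics/{sys.argv[1]}.png",np.hstack(c))
E
python3 look.py g1 412,262,60 380,240,60
```

```text
{'time': 4.6333, 'tool_pos': array([ 455.34, -285.65,   91.9 ]), 'tcp_rot': array([179.89,  -0.1 ,   8.13]), 'ft_force': array([ 0.78, -0.03, -0.98]), 'finger_gap': 85.11831147451649, 'grip_force': 0.0}
```

Emit:
carry_out --commands '[{"jaw": 0.074,"translation": [0,0,0.03],"spin": 0},{"jaw": 0.074,"translation": [0,0,0.03],"spin": 0},{"jaw": 0.074,"translation": [0,0,0.02],"spin": 0},{"jaw": 0.074,"translation": [0,0,0.005],"spin": 0},{"jaw": 0.074,"translation": [0,0,0.002],"spin": 0},{"jaw": 0.074,"translation": [0,0,0],"spin": 0},{"jaw": 0.074,"translation": [0,0,0],"spin": 0},{"jaw": 0.074,"translation": [0,0,0],"spin": 0}]'

```text
time: 5.4
tool_pos: [455.5, -287.2, 7.5]
tcp_rot: [179.9, -0.1, 8.0]
ft_force: [-0.1, 0.3, -0.5]
finger_gap: 73.9
grip_force: 0.0
```

```bash
python3 look.py g1 412,262,60 380,240,60
```

```text
{'time': 5.4, 'tool_pos': array([ 455.48, -287.22,    7.54]), 'tcp_rot': array([179.86,  -0.14,   8.  ]), 'ft_force': array([-0.07,  0.31, -0.54]), 'finger_gap': 73.89281344630487, 'grip_force': 0.0}
```

View pics/g1.png

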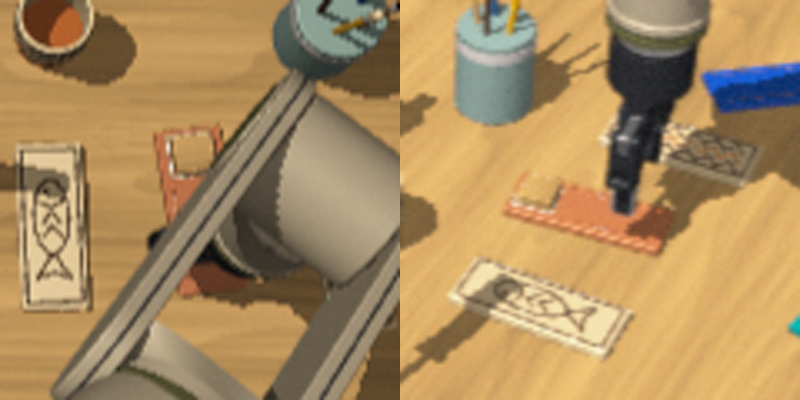

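The side crop shows the fingers straddling the plate about 90 mm from the block end. The near fingertip at (622,215) still sits above the table, so I'll feel downward in small steps.

Emit:
carry_out --commands '[{"jaw": 0.074,"translation": [0,0,0.002],"spin": 0},{"jaw": 0.074,"translation": [0,0,0.002],"spin": 0},{"jaw": 0.074,"translation": [0,0,0.002],"spin": 0},{"jaw": 0.074,"translation": [0,0,0.001],"spin": 0},{"jaw": 0.074,"translation": [0,0,0.001],"spin": 0},{"jaw": 0.074,"translation": [0,0,0.001],"spin": 0},{"jaw": 0.074,"translation": [0,0,0],"spin": 0},{"jaw": 0.074,"translation": [0,0,0],"spin": 0}]'

```text
time: 6.17
tool_pos: [454.0, -286.0, -3.9]
tcp_rot: [-180.0, 0.0, 8.0]
ft_force: [0.0, -0.3, -0.4]
finger_gap: 74.3
grip_force: 0.0
```

Emit:
carry_out --commands '[{"jaw": 0.066,"translation": [0,0,0],"spin": 0},{"jaw": 0.05,"translation": [0,0,0],"spin": 0},{"jaw": 0.05,"translation": [0,0,0],"spin": 0},{"jaw": 0.05,"translation": [0,0,0],"spin": 0},{"jaw": 0.05,"translation": [0,0,0],"spin": 0},{"jaw": 0.05,"translation": [0,0,0],"spin": 0},{"jaw": 0.05,"translation": [0,0,0],"spin": 0},{"jaw": 0.05,"translation": [0,0,0],"spin": 0}]' --squeeze 60

```text
time: 6.83
tool_pos: [454.0, -286.0, -3.8]
tcp_rot: [180.0, 0.0, 8.0]
ft_force: [-0.5, -0.5, -0.2]
finger_gap: 49.8
grip_force: 0.0
```

```bash
python3 look.py g2 412,262,60 380,240,40
```

```text
{'time': 6.8333, 'tool_pos': array([ 454.03, -286.03,   -3.8 ]), 'tcp_rot': array([180.  ,   0.  ,   8.01]), 'ft_force': array([-0.46, -0.48, -0.23]), 'finger_gap': 49.802930333323864, 'grip_force': 0.0}
```

View pics/g2.png

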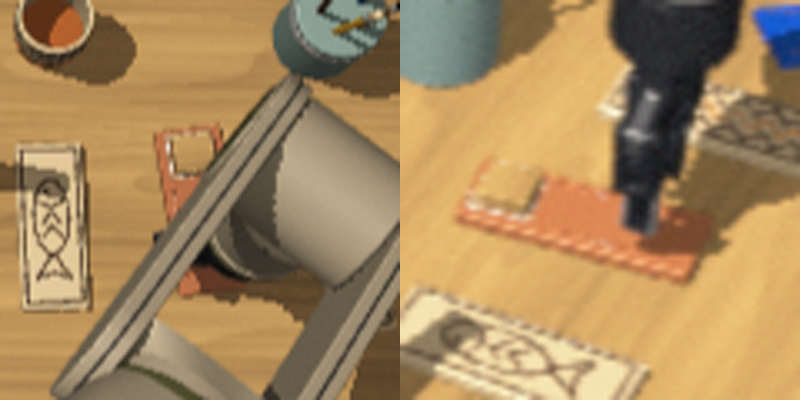

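The side crop shows the near fingertip at (638,232) hovering just over the plate, so the tips sit higher than the TCP. I'll open, go lower in small steps, and watch the force.

Emit:
carry_out --commands '[{"jaw": 0.078,"translation": [0,0,0],"spin": 0},{"jaw": 0.078,"translation": [0,0,0],"spin": 0},{"jaw": 0.078,"translation": [0,0,0],"spin": 0},{"jaw": 0.078,"translation": [0,0,0.002],"spin": 0},{"jaw": 0.078,"translation": [0,0,0.002],"spin": 0},{"jaw": 0.078,"translation": [0,0,0.002],"spin": 0},{"jaw": 0.078,"translation": [0,0,0],"spin": 0},{"jaw": 0.078,"translation": [0,0,0],"spin": 0}]'

```text
time: 7.6
tool_pos: [453.8, -285.8, -10.1]
tcp_rot: [-180.0, 0.0, 8.0]
ft_force: [0.6, 0.7, -0.0]
finger_gap: 78.1
grip_force: 0.0
```

Emit:
carry_out --commands '[{"jaw": 0.078,"translation": [0,0,0.001],"spin": 0},{"jaw": 0.078,"translation": [0,0,0.001],"spin": 0},{"jaw": 0.078,"translation": [0,0,0.001],"spin": 0},{"jaw": 0.078,"translation": [0,0,0],"spin": 0},{"jaw": 0.066,"translation": [0,0,0],"spin": 0},{"jaw": 0.066,"translation": [0,0,0],"spin": 0},{"jaw": 0.066,"translation": [0,0,0],"spin": 0},{"jaw": 0.066,"translation": [0,0,0],"spin": 0}]'

```text
time: 8.27
tool_pos: [454.1, -286.1, -12.7]
tcp_rot: [180.0, -0.0, 8.0]
ft_force: [0.7, -1.5, 0.1]
finger_gap: 65.9
grip_force: 0.0
```

Emit:
carry_out --commands '[{"jaw": 0.066,"translation": [0,0,0.001],"spin": 0},{"jaw": 0.066,"translation": [0,0,0],"spin": 0},{"jaw": 0.066,"translation": [0,0,0.001],"spin": 0},{"jaw": 0.066,"translation": [0,0,0],"spin": 0},{"jaw": 0.066,"translation": [0,0,0.001],"spin": 0},{"jaw": 0.066,"translation": [0,0,0],"spin": 0},{"jaw": 0.066,"translation": [0,0,0],"spin": 0},{"jaw": 0.066,"translation": [0,0,0],"spin": 0}]'

```text
time: 8.93
tool_pos: [454.0, -286.0, -15.8]
tcp_rot: [-180.0, 0.0, 8.0]
ft_force: [0.5, 0.3, -0.5]
finger_gap: 65.8
grip_force: 0.0
```

Emit:
carry_out --commands '[{"jaw": 0.055,"translation": [0,0,0],"spin": 0},{"jaw": 0.055,"translation": [0,0,0],"spin": 0},{"jaw": 0.055,"translation": [0,0,0],"spin": 0},{"jaw": 0.055,"translation": [0,0,0],"spin": 0},{"jaw": 0.055,"translation": [0,0,0],"spin": 0},{"jaw": 0.055,"translation": [0,0,0],"spin": 0},{"jaw": 0.055,"translation": [0,0,0],"spin": 0},{"jaw": 0.055,"translation": [0,0,0],"spin": 0}]' --squeeze 60

```text
time: 9.6
tool_pos: [454.0, -286.0, -15.8]
tcp_rot: [-180.0, 0.0, 8.0]
ft_force: [-0.0, 0.9, 0.4]
finger_gap: 55.1
grip_force: 0.0
```

```bash
python3 - <<'E'
from h import *
s=r.snapshot("side");st=r.sense();im=s["pixels"].copy()
c=st["tool_pos"];a=np.deg2rad(st["tcp_rot"][2])
cr=cv2.resize(im[190:270,330:430],(800,640),interpolation=cv2.INTER_CUBIC)[:600]
def P(X):return tuple(int(v) for v in ((proj(s,X)-[330,190]+.5)*8))
for y,col in((27.5,(0,255,0)),(-27.5,(255,0,255))):
  for z in(0,10,20):
    X=[c[0]-np.sin(a)*y,c[1]+np.cos(a)*y,z];cv2.circle(cr,P(X),3,col,-1)
q=(493,-280,.14)
for z in(0,10):
  co=[P([q[0]+np.cos(q[2])*x-np.sin(q[2])*y,q[1]+np.sin(q[2])*x+np.cos(q[2])*y,z]) for x,y in((-75,-30),(75,-30),(75,30),(-75,30))]
  cv2.polylines(cr,[np.array(co)],True,(0,255,255),1)
cv2.imwrite("pics/g3.png",cr)
E
```

```text
(no output)
```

View pics/g3.png

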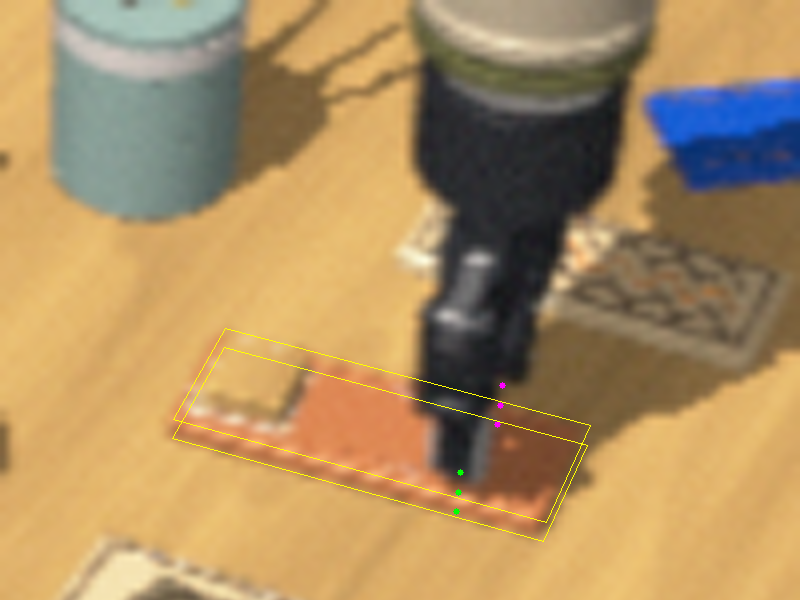

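The overlay puts the near tip (458,480) at about z = 16 mm although the TCP reads -16. The real fingertips are therefore about 30 mm above the reported TCP. I'll open and continue down by feel.

Emit:
carry_out --commands '[{"jaw": 0.074,"translation": [0,0,0],"spin": 0},{"jaw": 0.074,"translation": [0,0,0],"spin": 0},{"jaw": 0.074,"translation": [0,0,0],"spin": 0},{"jaw": 0.074,"translation": [0,0,0.004],"spin": 0},{"jaw": 0.074,"translation": [0,0,0.004],"spin": 0},{"jaw": 0.074,"translation": [0,0,0.002],"spin": 0},{"jaw": 0.074,"translation": [0,0,0],"spin": 0},{"jaw": 0.074,"translation": [0,0,0],"spin": 0}]'

```text
time: 10.32
tool_pos: [453.7, -285.8, -26.3]
tcp_rot: [-180.0, 0.0, 8.0]
ft_force: [-0.3, 0.2, -0.3]
finger_gap: 73.6
grip_force: 0.0
```

Emit:
carry_out --commands '[{"jaw": 0.066,"translation": [0,0,0],"spin": 0},{"jaw": 0.066,"translation": [0,0,0.0],"spin": 0},{"jaw": 0.066,"translation": [0,0,0.001],"spin": 0},{"jaw": 0.066,"translation": [0,0,0.001],"spin": 0},{"jaw": 0.066,"translation": [0,0,0],"spin": 0},{"jaw": 0.066,"translation": [0,0,0],"spin": 0},{"jaw": 0.066,"translation": [0,0,0],"spin": 0},{"jaw": 0.066,"translation": [0,0,0],"spin": 0}]'

```text
time: 10.98
tool_pos: [454.0, -286.1, -27.8]
tcp_rot: [180.0, -0.0, 8.0]
ft_force: [-0.3, 0.8, -0.7]
finger_gap: 65.9
grip_force: 0.0
```

Emit:
carry_out --commands '[{"jaw": 0.066,"translation": [0,0,0.001],"spin": 0},{"jaw": 0.066,"translation": [0,0,0.0],"spin": 0},{"jaw": 0.066,"translation": [0,0,0.001],"spin": 0},{"jaw": 0.066,"translation": [0,0,0.0],"spin": 0},{"jaw": 0.066,"translation": [0,0,0.001],"spin": 0},{"jaw": 0.066,"translation": [0,0,0],"spin": 0},{"jaw": 0.066,"translation": [0,0,0],"spin": 0},{"jaw": 0.066,"translation": [0,0,0],"spin": 0}]'

```text
time: 11.65
tool_pos: [454.1, -286.0, -30.8]
tcp_rot: [180.0, -0.0, 8.0]
ft_force: [0.6, -0.3, -0.2]
finger_gap: 65.9
grip_force: 0.0
```

Emit:
carry_out --commands '[{"jaw": 0.055,"translation": [0,0,0],"spin": 0},{"jaw": 0.055,"translation": [0,0,0],"spin": 0},{"jaw": 0.055,"translation": [0,0,0],"spin": 0},{"jaw": 0.055,"translation": [0,0,0],"spin": 0},{"jaw": 0.055,"translation": [0,0,0],"spin": 0},{"jaw": 0.055,"translation": [0,0,0],"spin": 0},{"jaw": 0.055,"translation": [0,0,0],"spin": 0},{"jaw": 0.055,"translation": [0,0,0],"spin": 0}]' --squeeze 60

```text
time: 12.32
tool_pos: [454.2, -286.2, -29.9]
tcp_rot: [180.0, -0.0, 8.0]
ft_force: [-3.8, 2.4, 8.6]
finger_gap: 55.8
grip_force: 59.5
```

Emit:
carry_out --commands '[{"jaw": 0.05,"translation": [0,0,-0.001],"spin": 0},{"jaw": 0.05,"translation": [0,0,-0.001],"spin": 0},{"jaw": 0.05,"translation": [0,0,0],"spin": 0},{"jaw": 0.05,"translation": [0,0,0],"spin": 0},{"jaw": 0.05,"translation": [0,0,0],"spin": 0},{"jaw": 0.05,"translation": [0,0,0],"spin": 0},{"jaw": 0.05,"translation": [0,0,0],"spin": 0},{"jaw": 0.05,"translation": [0,0,0],"spin": 0}]' --squeeze 70

```text
time: 12.98
tool_pos: [453.9, -285.9, -28.9]
tcp_rot: [-180.0, 0.0, 8.0]
ft_force: [0.1, -0.0, -1.6]
finger_gap: 54.6
grip_force: 73.8
```

```bash
python3 look.py g4 412,262,60 380,240,40
```

```text
{'time': 12.9833, 'tool_pos': array([ 453.93, -285.94,  -28.94]), 'tcp_rot': array([-179.99,    0.01,    8.01]), 'ft_force': array([ 0.15, -0.01, -1.62]), 'finger_gap': 54.55606455362394, 'grip_force': 73.8169777393341}
```

View pics/g4.png

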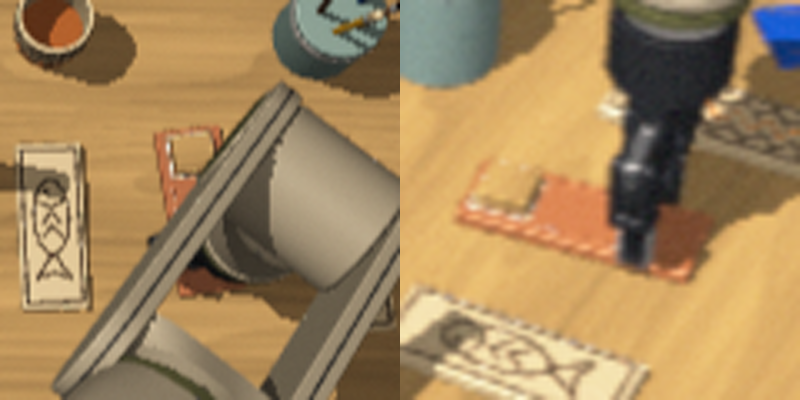

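The near finger now reaches down the plate's side at (632,265), and the grip reads 70 N. Lifting.

Emit:
carry_out --commands '[{"jaw": 0.05,"translation": [0,0,-0.004],"spin": 0},{"jaw": 0.05,"translation": [0,0,-0.01],"spin": 0},{"jaw": 0.05,"translation": [0,0,-0.01],"spin": 0},{"jaw": 0.05,"translation": [0,0,-0.012],"spin": 0},{"jaw": 0.05,"translation": [0,0,-0.012],"spin": 0},{"jaw": 0.05,"translation": [0,0,-0.012],"spin": 0},{"jaw": 0.05,"translation": [0,0,-0.01],"spin": 0},{"jaw": 0.05,"translation": [0,0,-0.01],"spin": 0}]'

```text
time: 13.75
tool_pos: [454.4, -286.3, 52.9]
tcp_rot: [179.9, -0.1, 8.0]
ft_force: [1.3, 0.1, -1.8]
finger_gap: 54.7
grip_force: 74.0
```

```bash
python3 look.py g5 412,252,60 370,220,60
```

```text
{'time': 13.75, 'tool_pos': array([ 454.39, -286.31,   52.93]), 'tcp_rot': array([179.95,  -0.05,   8.01]), 'ft_force': array([ 1.29,  0.08, -1.82]), 'finger_gap': 54.67839213872492, 'grip_force': 74.01382349431515}
```

View pics/g5.png

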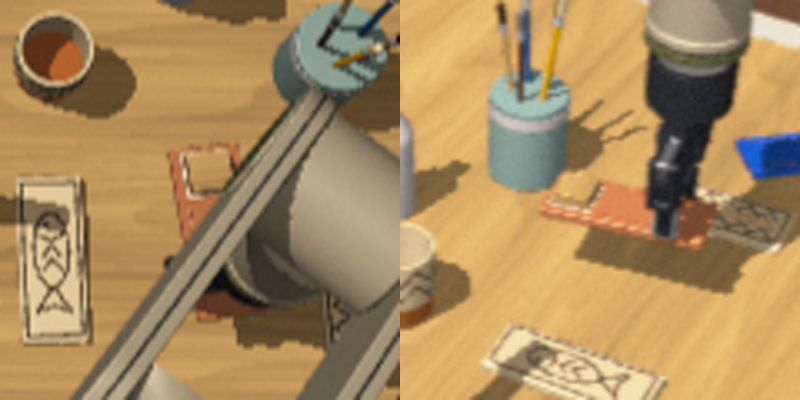

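The plaque hangs level with its shadow detached below (crop 640,220), so the grip holds. Carrying it to the press front.

Emit:
carry_out --commands '[{"jaw": 0.05,"translation": [0,0,0],"spin": 0.105},{"jaw": 0.05,"translation": [0,0,0],"spin": 0.105},{"jaw": 0.05,"translation": [0,0,0],"spin": 0.105},{"jaw": 0.05,"translation": [-0.0042,-0.0175,0],"spin": 0},{"jaw": 0.05,"translation": [-0.0084,-0.0349,0],"spin": 0},{"jaw": 0.05,"translation": [-0.0084,-0.0349,0],"spin": 0},{"jaw": 0.05,"translation": [-0.0084,-0.0349,0],"spin": 0},{"jaw": 0.05,"translation": [-0.0084,-0.0349,0],"spin": 0}]'

```text
time: 14.52
tool_pos: [443.3, -123.2, 50.5]
tcp_rot: [-180.0, 0.1, -10.1]
ft_force: [0.5, -0.2, -1.9]
finger_gap: 54.7
grip_force: 74.1
```

Emit:
carry_out --commands '[{"jaw": 0.05,"translation": [-0.0084,-0.0349,0],"spin": 0},{"jaw": 0.05,"translation": [-0.0084,-0.0349,0],"spin": 0},{"jaw": 0.05,"translation": [-0.0084,-0.0349,0],"spin": 0},{"jaw": 0.05,"translation": [-0.0084,-0.0349,0],"spin": 0},{"jaw": 0.05,"translation": [-0.0084,-0.0349,0],"spin": 0},{"jaw": 0.05,"translation": [-0.0084,-0.0349,0],"spin": 0},{"jaw": 0.05,"translation": [-0.0084,-0.0349,0],"spin": 0},{"jaw": 0.05,"translation": [-0.0084,-0.0349,0],"spin": 0}]'

```text
time: 15.18
tool_pos: [425.8, 163.6, 50.8]
tcp_rot: [180.0, 0.0, -10.0]
ft_force: [0.4, -0.3, -2.2]
finger_gap: 54.2
grip_force: 74.2
```

Emit:
carry_out --commands '[{"jaw": 0.05,"translation": [-0.0084,-0.0349,0],"spin": 0},{"jaw": 0.05,"translation": [-0.0084,-0.0349,0],"spin": 0},{"jaw": 0.05,"translation": [-0.0042,-0.0175,0],"spin": 0},{"jaw": 0.05,"translation": [0,0,0],"spin": 0},{"jaw": 0.05,"translation": [0,0,0],"spin": 0},{"jaw": 0.05,"translation": [0,0,0],"spin": 0},{"jaw": 0.05,"translation": [0,0,0],"spin": 0},{"jaw": 0.05,"translation": [0,0,0],"spin": 0}]'

```text
time: 15.85
tool_pos: [421.3, 250.5, 51.0]
tcp_rot: [180.0, 0.0, -10.1]
ft_force: [0.3, 0.2, -1.3]
finger_gap: 54.5
grip_force: 74.3
```

```bash
cat > pl.py <<'E'
from e import *
import sys
# fit plaque plate (top outline) in side view at given z, relative to press
t=r.snapshot("top");s=r.snapshot("side");st=r.sense();print({k:st[k] for k in("time","tool_pos","tcp_rot","ft_force","finger_gap","grip_force")})
z=float(sys.argv[1]);a=np.deg2rad(st["tcp_rot"][2]);c=st["tool_pos"]
q0=np.array([c[0]+39.4*np.cos(a),c[1]+39.4*np.sin(a),a]);print("kinematic",q0)
Pp=np.array([592.6,221,-.175])
cc,ss=np.cos(Pp[2]),np.sin(Pp[2])
for nm,P in(("t",[t]),("s",[s]),("ts",[t,s])):
    q,n,e=edgefit(P,lab,[((-75,-30,z),(75,-30,z)),((75,30,z),(75,-30,z)),((-75,30,z-5),(75,30,z-5))] ,q0,win=4);d=q[:2]-Pp[:2]
    print(nm,q,n,e,"in press",cc*d[0]+ss*d[1],-ss*d[0]+cc*d[1],q[2]-Pp[2])
    q,n,e=edgefit(P,sat,felt,Pp);print(" press",q,n,e)
for nm,p in(("t",t),("s",s)):print(nm,[(np.round(h["xy"],1),h["score"]) for h in r.landmark_of(p,"hanger_block")[:3]])
cv2.imwrite("pics/pl.png",np.hstack([cv2.resize(t["pixels"][190:310,180:320],(400,343)),cv2.resize(s["pixels"][290:430,180:320],(400,400))[:343]]))
E
python3 pl.py 92
```

```text
{'time': 15.95, 'tool_pos': array([421.42, 250.73,  51.17]), 'tcp_rot': array([180.  ,   0.  , -10.12]), 'ft_force': array([ 0.31,  0.19, -2.2 ]), 'finger_gap': 54.551792790116366, 'grip_force': 74.27646405994892}
kinematic [460.21 243.8   -0.18]
t [460.13 241.2   -0.17] 54 0.2317275782741526 in press -133.96291015591535 -3.174283932347972 0.00949800630163139
 press [591.38 221.73  -0.16] 72 0.4390454605027089
s [458.   247.83  -0.14] 61 0.23568939380745588 in press -137.2119419217373 2.982804378092858 0.03013080012117028
 press [593.77 225.79  -0.17] 72 0.2063355419578583
ts [458.88 244.2   -0.2 ] 113 0.7456627806579025 in press -135.71544215548215 -0.43933679968920103 -0.022585765581641937
 press [592.63 221.39  -0.16] 148 1.8110424917996417
t [(array([520.5, 302.7]), 0.93), (array([437.4, 357. ]), 0.92), (array([237.6, 251.4]), 0.81)]
s [(array([467.7, 254.9]), 0.97), (array([268.8, 339.9]), 0.66)]
```

Emit:
carry_out --commands '[{"jaw": 0.05,"translation": [0,-0.001,0.01],"spin": 0},{"jaw": 0.05,"translation": [0,0,0.012],"spin": 0},{"jaw": 0.05,"translation": [0,0,0.012],"spin": 0},{"jaw": 0.05,"translation": [0,0,0.01],"spin": 0},{"jaw": 0.05,"translation": [0,0,0.006],"spin": 0},{"jaw": 0.05,"translation": [0,0,0.003],"spin": 0},{"jaw": 0.05,"translation": [0,0,0],"spin": 0},{"jaw": 0.05,"translation": [0,0,0],"spin": 0}]'

```text
time: 16.72
tool_pos: [421.4, 252.5, -1.9]
tcp_rot: [180.0, 0.0, -10.0]
ft_force: [0.5, -0.6, -1.3]
finger_gap: 54.6
grip_force: 76.0
```

```bash
python3 pl.py 36
```

```text
{'time': 16.8167, 'tool_pos': array([421.97, 252.76,  -1.2 ]), 'tcp_rot': array([-179.97,   -0.05,  -10.04]), 'ft_force': array([ 0.43, -0.37, -1.36]), 'finger_gap': 54.56510212934936, 'grip_force': 75.71942824870348}
kinematic [460.76 245.9   -0.18]
t [461.85 244.7   -0.17] 50 0.22988928273123083 in press -132.87590976597136 0.5764112350658479 0.0011465377163456802
 press [592.41 218.21  -0.19] 69 1.033769632456877
s [462.16 247.21  -0.16] 63 0.24667696920205553 in press -133.01255386037508 3.102207457632783 0.016554715047932544
 press [583.67 230.52  -0.14] 75 1.0556705381348905
ts [462.   246.05  -0.18] 112 0.25333791280549145 in press -132.97064045566364 1.9249679811556568 -0.0014062137709305589
 press [590.65 226.22  -0.17] 146 2.026129686906984
t [(array([241.6, 251.7]), 0.81), (array([435.7, 356.1]), 0.79), (array([521.9, 307.5]), 0.73)]
s [(array([467.9, 257. ]), 0.91), (array([270.3, 354.2]), 0.56)]
```

Both views agree that the plaque is centred to about 0.2 mm, with 83 mm to go to home. Inserting.

Emit:
carry_out --commands '[{"jaw": 0.05,"translation": [0.006,0,0.002],"spin": 0},{"jaw": 0.05,"translation": [0.012,0,0],"spin": 0},{"jaw": 0.05,"translation": [0.012,0,0],"spin": 0},{"jaw": 0.05,"translation": [0.012,0,0],"spin": 0},{"jaw": 0.05,"translation": [0.012,0,0],"spin": 0},{"jaw": 0.05,"translation": [0.012,0,0],"spin": 0},{"jaw": 0.05,"translation": [0.006,0,0],"spin": 0},{"jaw": 0.05,"translation": [0,0,0],"spin": 0}]'

```text
time: 17.58
tool_pos: [494.0, 239.7, -3.4]
tcp_rot: [-180.0, -0.1, -10.1]
ft_force: [1.1, -0.6, -1.8]
finger_gap: 54.6
grip_force: 75.9
```

Emit:
carry_out --commands '[{"jaw": 0.05,"translation": [0.002,0,0],"spin": 0},{"jaw": 0.05,"translation": [0.002,0,0],"spin": 0},{"jaw": 0.05,"translation": [0.002,0,0],"spin": 0},{"jaw": 0.05,"translation": [0.001,0,0],"spin": 0},{"jaw": 0.05,"translation": [0.001,0,0],"spin": 0},{"jaw": 0.05,"translation": [0,0,0],"spin": 0},{"jaw": 0.05,"translation": [0,0,0],"spin": 0},{"jaw": 0.05,"translation": [0,0,0],"spin": 0}]'

```text
time: 18.25
tool_pos: [500.2, 238.6, -3.7]
tcp_rot: [-180.0, -0.0, -10.0]
ft_force: [0.6, 0.0, -1.3]
finger_gap: 54.6
grip_force: 76.0
```

Emit:
carry_out --commands '[{"jaw": 0.05,"translation": [0.001,0,0],"spin": 0},{"jaw": 0.05,"translation": [0,0,0],"spin": 0},{"jaw": 0.05,"translation": [0.001,0,0],"spin": 0},{"jaw": 0.05,"translation": [0,0,0],"spin": 0},{"jaw": 0.05,"translation": [0.001,0,0],"spin": 0},{"jaw": 0.05,"translation": [0,0,0],"spin": 0},{"jaw": 0.05,"translation": [0,0,0],"spin": 0},{"jaw": 0.05,"translation": [0,0,0],"spin": 0}]'

```text
time: 18.92
tool_pos: [503.3, 238.0, -3.7]
tcp_rot: [-180.0, -0.0, -10.0]
ft_force: [-0.2, -0.2, -1.1]
finger_gap: 54.9
grip_force: 76.0
```

Emit:
carry_out --commands '[{"jaw": 0.05,"translation": [0.001,0,0],"spin": 0},{"jaw": 0.05,"translation": [0,0,0],"spin": 0},{"jaw": 0.05,"translation": [0.001,0,0],"spin": 0},{"jaw": 0.05,"translation": [0,0,0],"spin": 0},{"jaw": 0.05,"translation": [0,0,0],"spin": 0},{"jaw": 0.05,"translation": [0,0,0],"spin": 0},{"jaw": 0.05,"translation": [0,0,0],"spin": 0},{"jaw": 0.05,"translation": [0,0,0],"spin": 0}]'

```text
time: 19.58
tool_pos: [504.4, 237.8, -4.1]
tcp_rot: [180.0, 0.1, -10.0]
ft_force: [-5.2, 2.3, -0.9]
finger_gap: 54.7
grip_force: 76.2
```

Emit:
carry_out --commands '[{"jaw": 0.05,"translation": [0.001,0,0],"spin": 0},{"jaw": 0.05,"translation": [0,0,0.0005],"spin": 0},{"jaw": 0.05,"translation": [0,0,0.0005],"spin": 0},{"jaw": 0.05,"translation": [0,0,0],"spin": 0},{"jaw": 0.05,"translation": [0,0,0],"spin": 0},{"jaw": 0.05,"translation": [0,0,0],"spin": 0},{"jaw": 0.05,"translation": [0,0,0],"spin": 0},{"jaw": 0.05,"translation": [0,0,0],"spin": 0}]'

```text
time: 20.25
tool_pos: [504.3, 237.8, -5.4]
tcp_rot: [180.0, 0.2, -10.0]
ft_force: [-8.6, 2.2, 1.3]
finger_gap: 54.3
grip_force: 77.3
```

Emit:
carry_out --commands '[{"jaw": 0.056,"translation": [0,0,0],"spin": 0},{"jaw": 0.06,"translation": [0,0,0],"spin": 0},{"jaw": 0.066,"translation": [0,0,0],"spin": 0},{"jaw": 0.074,"translation": [0,0,0],"spin": 0},{"jaw": 0.08,"translation": [0,0,0],"spin": 0},{"jaw": 0.08,"translation": [0,0,0],"spin": 0},{"jaw": 0.08,"translation": [0,0,0],"spin": 0},{"jaw": 0.08,"translation": [0,0,-0.002],"spin": 0}]'

```text
time: 20.92
tool_pos: [506.0, 237.3, -3.0]
tcp_rot: [180.0, 0.0, -10.0]
ft_force: [-0.2, 0.2, -0.1]
finger_gap: 80.2
grip_force: 0.0
```

Emit:
carry_out --commands '[{"jaw": 0.084,"translation": [0,0,-0.01],"spin": 0},{"jaw": 0.084,"translation": [-0.005,0,-0.02],"spin": 0},{"jaw": 0.084,"translation": [-0.02,0,-0.03],"spin": 0},{"jaw": 0.084,"translation": [-0.035,0,-0.02],"spin": 0},{"jaw": 0.084,"translation": [-0.035,0,-0.02],"spin": 0},{"jaw": 0.084,"translation": [-0.03,0.02,-0.02],"spin": 0},{"jaw": 0.084,"translation": [-0.01,0.03,-0.01],"spin": 0},{"jaw": 0.084,"translation": [0,0,0],"spin": 0}]'

```text
time: 21.58
tool_pos: [363.5, 210.4, 130.9]
tcp_rot: [-179.9, -0.3, -9.9]
ft_force: [0.7, 0.2, 0.4]
finger_gap: 83.7
grip_force: 0.0
```

```bash
cat > pl2.py <<'E'
from e import *
t=r.snapshot("top");s=r.snapshot("side");st=r.sense();print({k:st[k] for k in("time","tool_pos","tcp_rot","ft_force","finger_gap")})
z=34
for nm,P,Pp in(("t",[t],(592.56,220.74,-.18)),("s",[s],(593.,224.51,-.17))):
    c,s_=np.cos(Pp[2]),np.sin(Pp[2]);q0=np.array([Pp[0]-50*c,Pp[1]-50*s_,Pp[2]])
    q,n,e=edgefit(P,lab,[((-75,-30,z),(20,-30,z)),((-75,-30,z),(-75,30,z)),((-75,30,z),(20,30,z))],q0,win=4);d=q[:2]-Pp[:2]
    print(nm,q,n,e,"in press",c*d[0]+s_*d[1],-s_*d[0]+c*d[1],q[2]-Pp[2])
cv2.imwrite("pics/pl2.png",np.hstack([cv2.resize(t["pixels"][190:310,180:320],(400,343)),cv2.resize(s["pixels"][290:430,180:320],(400,400))[:343]]))
E
python3 pl2.py
```

```text
{'time': 21.6833, 'tool_pos': array([365.11, 211.93, 129.01]), 'tcp_rot': array([-179.87,   -0.2 ,  -10.08]), 'ft_force': array([ 0.72, -0.01, -0.31]), 'finger_gap': 84.25528572034564}
t [544.27 229.72  -0.17] 74 0.24261171131312886 in press -49.1132769692968 0.1864677447123686 0.012707049172095475
s [543.34 233.79  -0.16] 75 0.4776277022576725 in press -50.51778999891079 0.7418813110866029 0.0063227854873979805
```

The plaque is home, with its origin at about (-50, 0.4) mm in the press and its yaw within 0.01 rad. Now I'll bring the closed fingers above the red grip.

Emit:
carry_out --commands '[{"jaw": 0,"translation": [0,0,-0.036],"spin": 0},{"jaw": 0,"translation": [0,0,-0.036],"spin": 0},{"jaw": 0,"translation": [0,0,-0.036],"spin": 0},{"jaw": 0,"translation": [0,0,-0.036],"spin": 0},{"jaw": 0,"translation": [0,0,-0.037],"spin": 0},{"jaw": 0,"translation": [0.0318,0.0156,0],"spin": 0},{"jaw": 0,"translation": [0.0318,0.0156,0],"spin": 0},{"jaw": 0,"translation": [0.0318,0.0156,0],"spin": 0}]'

```text
time: 22.35
tool_pos: [452.3, 149.1, 308.9]
tcp_rot: [-179.9, -0.1, -9.9]
ft_force: [0.0, 1.7, 0.3]
finger_gap: 0.4
grip_force: 0.0
```

Emit:
carry_out --commands '[{"jaw": 0,"translation": [0.0318,0.0156,0],"spin": 0},{"jaw": 0,"translation": [0.0318,0.0156,0],"spin": 0},{"jaw": 0,"translation": [0.0318,0.0156,0],"spin": 0},{"jaw": 0,"translation": [0.0318,0.0156,0],"spin": 0},{"jaw": 0,"translation": [0,0,0],"spin": 0},{"jaw": 0,"translation": [0,0,0],"spin": 0},{"jaw": 0,"translation": [0,0,0],"spin": 0},{"jaw": 0,"translation": [0,0,0],"spin": 0}]'

```text
time: 23.02
tool_pos: [564.4, 66.3, 308.1]
tcp_rot: [-180.0, 0.0, -10.0]
ft_force: [1.1, -0.6, -0.1]
finger_gap: 0.3
grip_force: 0.0
```

```bash
cat > hd.py <<'E'
from h import *
np.set_printoptions(precision=1,suppress=True)
t=r.snapshot("top");s=r.snapshot("side");st=r.sense();print({k:st[k] for k in("time","tool_pos","tcp_rot","ft_force","finger_gap")})
# red grip mask
out=[]
for p in(t,s):
    h=cv2.cvtColor(p["pixels"],cv2.COLOR_BGR2HSV);m=(((h[...,0]<4)|(h[...,0]>176))&(h[...,1]>200)&(h[...,2]>90)).astype(np.uint8)
    n,l,sts,c=cv2.connectedComponentsWithStats(m);m2=np.zeros_like(m);m2[170:400,180:340]=1
    ks=[k for k in range(1,n) if m2[int(c[k][1]),int(c[k][0])] and sts[k][4]>15];print([(sts[k].tolist(),c[k]) for k in ks])
E
cat >> hd.py <<'E'
q=np.array([592.6,221.5,-.175]);c,sn=np.cos(q[2]),np.sin(q[2])
def W(X):return [q[0]+c*X[0]-sn*X[1],q[1]+sn*X[0]+c*X[1],X[2]]
for a in(0,.1,.2,.3):
    f=lambda d:W((0,100-(270+d)*np.cos(.3-a),200+(270+d)*np.sin(.3-a)))
    print("lever",a,"side c/ends",proj(s,f(0)),proj(s,f(-50)),proj(s,f(50)),"top",proj(t,f(0)),proj(t,f(50)))
E
python3 hd.py
```

```text
{'time': 23.1167, 'tool_pos': array([564.3,  66.4, 308.7]), 'tcp_rot': array([-180.,   -0.,  -10.]), 'ft_force': array([-0.8,  0.8, -0.3]), 'finger_gap': -0.13199169743476738}
[([273, 212, 28, 12, 202], array([286.4, 218.3]))]
[([276, 211, 31, 33, 348], array([291.1, 226.9]))]
lever 0 side c/ends [291.8 227.7] [277.4 242.8] [305.7 213.1] top [291.  218.7] [309.8 220.9]
lever 0.1 side c/ends [294.2 235. ] [279.6 248.6] [308.2 221.9] top [294.3 221.5] [313.3 224.3]
lever 0.2 side c/ends [295.8 242.7] [281.2 254.8] [309.8 231.1] top [296.5 224.1] [315.4 227.3]
lever 0.3 side c/ends [296.6 250.8] [282.1 261.4] [310.5 240.6] top [297.6 226.4] [316.1 230. ]
```

Emit:
carry_out --commands '[{"jaw": 0,"translation": [0,0,0.012],"spin": 0},{"jaw": 0,"translation": [0,0,0.01],"spin": 0},{"jaw": 0,"translation": [0,0,0.006],"spin": 0},{"jaw": 0,"translation": [0,0,0.002],"spin": 0},{"jaw": 0,"translation": [0,0,0.002],"spin": 0},{"jaw": 0,"translation": [0,0,0],"spin": 0},{"jaw": 0,"translation": [0,0,0],"spin": 0},{"jaw": 0,"translation": [0,0,0],"spin": 0}]'

```text
time: 23.78
tool_pos: [564.8, 65.5, 276.7]
tcp_rot: [-180.0, -0.0, -10.0]
ft_force: [-0.5, 0.6, -0.0]
finger_gap: -0.0
grip_force: 0.0
```

Emit:
carry_out --commands '[{"jaw": 0,"translation": [0,0,0.002],"spin": 0},{"jaw": 0,"translation": [0,0,0.002],"spin": 0},{"jaw": 0,"translation": [0,0,0.002],"spin": 0},{"jaw": 0,"translation": [0,0,0.002],"spin": 0},{"jaw": 0,"translation": [0,0,0],"spin": 0},{"jaw": 0,"translation": [0,0,0],"spin": 0},{"jaw": 0,"translation": [0,0,0],"spin": 0},{"jaw": 0,"translation": [0,0,0],"spin": 0}]'

```text
time: 24.45
tool_pos: [564.6, 65.5, 268.3]
tcp_rot: [-180.0, -0.0, -10.0]
ft_force: [0.5, 0.3, -0.7]
finger_gap: 0.1
grip_force: 0.0
```

Emit:
carry_out --commands '[{"jaw": 0,"translation": [0,0,0.002],"spin": 0},{"jaw": 0,"translation": [0,0,0],"spin": 0},{"jaw": 0,"translation": [0,0,0.002],"spin": 0},{"jaw": 0,"translation": [0,0,0],"spin": 0},{"jaw": 0,"translation": [0,0,0.002],"spin": 0},{"jaw": 0,"translation": [0,0,0],"spin": 0},{"jaw": 0,"translation": [0,0,0],"spin": 0},{"jaw": 0,"translation": [0,0,0],"spin": 0}]'

```text
time: 25.12
tool_pos: [564.6, 65.5, 262.2]
tcp_rot: [-180.0, 0.0, -10.0]
ft_force: [0.1, 0.1, -0.1]
finger_gap: 0.2
grip_force: 0.0
```

Emit:
carry_out --commands '[{"jaw": 0,"translation": [0,0,0.002],"spin": 0},{"jaw": 0,"translation": [0,0,0],"spin": 0},{"jaw": 0,"translation": [0,0,0.002],"spin": 0},{"jaw": 0,"translation": [0,0,0],"spin": 0},{"jaw": 0,"translation": [0,0,0.002],"spin": 0},{"jaw": 0,"translation": [0,0,0],"spin": 0},{"jaw": 0,"translation": [0,0,0],"spin": 0},{"jaw": 0,"translation": [0,0,0],"spin": 0}]'

```text
time: 25.78
tool_pos: [564.8, 65.4, 256.3]
tcp_rot: [-180.0, -0.0, -10.0]
ft_force: [1.1, -1.1, 3.2]
finger_gap: 0.0
grip_force: 1.4
```

```bash
python3 hd.py | head -3
```

```text
{'time': 25.8833, 'tool_pos': array([564.7,  65.5, 256.3]), 'tcp_rot': array([-180.,   -0.,  -10.]), 'ft_force': array([ 1.8, -0.8,  2.4]), 'finger_gap': -0.2048009752874762}
[([273, 215, 16, 8, 42], array([278.4, 219.5]))]
[([276, 212, 32, 33, 293], array([291.3, 228.8]))]
```

Emit:
carry_out --commands '[{"jaw": 0,"translation": [0,0.002,0.008],"spin": 0},{"jaw": 0,"translation": [0,0.002,0.008],"spin": 0},{"jaw": 0,"translation": [0,0.002,0.008],"spin": 0},{"jaw": 0,"translation": [0,0.002,0.008],"spin": 0},{"jaw": 0,"translation": [0,0.001,0.008],"spin": 0},{"jaw": 0,"translation": [0,0.001,0.008],"spin": 0},{"jaw": 0,"translation": [0,0,0],"spin": 0},{"jaw": 0,"translation": [0,0,0],"spin": 0}]'

```text
time: 26.55
tool_pos: [562.1, 55.7, 207.3]
tcp_rot: [180.0, 0.1, -10.0]
ft_force: [-2.0, -0.5, 4.6]
finger_gap: -0.0
grip_force: 2.1
```

```bash
python3 hd.py | head -3; python3 pl2.py
```

```text
{'time': 26.65, 'tool_pos': array([562.3,  55.8, 208.2]), 'tcp_rot': array([180. ,   0.1, -10. ]), 'ft_force': array([-1.2, -0.1,  4.8]), 'finger_gap': -0.25765888230083495}
[([279, 220, 6, 6, 21], array([280.9, 223.3]))]
[([280, 228, 31, 27, 260], array([294.9, 241.9]))]
{'time': 26.75, 'tool_pos': array([562.55,  55.92, 208.5 ]), 'tcp_rot': array([-179.99,    0.03,  -10.02]), 'ft_force': array([-1.31, -0.84,  3.55]), 'finger_gap': -0.01630893721980497}
t [543.46 229.58  -0.17] 44 0.20586992723317576 in press -49.89007931578937 -0.0919030767754343 0.006097646476934782
s [543.3  233.56  -0.17] 75 0.28130032175607655 in press -50.51786283714673 0.5110713492588239 0.0022550607566290126
```

Emit:
carry_out --commands '[{"jaw": 0,"translation": [0,0.0005,0.005],"spin": 0},{"jaw": 0,"translation": [0,0.0005,0.005],"spin": 0},{"jaw": 0,"translation": [0,0.0005,0.005],"spin": 0},{"jaw": 0,"translation": [0,0,0.002],"spin": 0},{"jaw": 0,"translation": [0,0,0.002],"spin": 0},{"jaw": 0,"translation": [0,0,0],"spin": 0},{"jaw": 0,"translation": [0,0,0],"spin": 0},{"jaw": 0,"translation": [0,0,0],"spin": 0}]'

```text
time: 27.42
tool_pos: [562.8, 53.9, 189.8]
tcp_rot: [180.0, -0.0, -10.0]
ft_force: [-2.6, -2.5, 7.1]
finger_gap: -0.3
grip_force: 3.9
```

```bash
python3 hd.py | head -3
```

```text
{'time': 27.5167, 'tool_pos': array([562.8,  53.9, 189.8]), 'tcp_rot': array([180.,  -0., -10.]), 'ft_force': array([-2.9, -3.5,  7.6]), 'finger_gap': 0.12441233542554657}
[([280, 222, 7, 6, 22], array([282.1, 224.7]))]
[([281, 234, 31, 26, 229], array([296.1, 246.9]))]
```

Emit:
carry_out --commands '[{"jaw": 0,"translation": [0,0,0.002],"spin": 0},{"jaw": 0,"translation": [0,0,0.002],"spin": 0},{"jaw": 0,"translation": [0,0,0.002],"spin": 0},{"jaw": 0,"translation": [0,0,0.001],"spin": 0},{"jaw": 0,"translation": [0,0,0],"spin": 0},{"jaw": 0,"translation": [0,0,0],"spin": 0},{"jaw": 0,"translation": [0,0,0],"spin": 0},{"jaw": 0,"translation": [0,0,0],"spin": 0}]'

```text
time: 28.18
tool_pos: [562.8, 53.4, 183.3]
tcp_rot: [179.9, -0.1, -10.1]
ft_force: [-5.4, -4.0, 10.5]
finger_gap: -0.0
grip_force: 5.4
```

```bash
python3 hd.py | head -3; python3 hd.py | head -3; python3 - <<'E'
from h import *
s=r.snapshot("side")["pixels"]
cv2.imwrite("pics/f1.png",cv2.resize(s[210:370,180:330],(750,600+200),interpolation=cv2.INTER_CUBIC)[200:])
print(r.sense()["ft_force"])
E
```

```text
{'time': 28.2833, 'tool_pos': array([562.8,  53.4, 183.3]), 'tcp_rot': array([179.9,  -0.1, -10.1]), 'ft_force': array([-4.7, -5.1, 10.4]), 'finger_gap': 0.1510580653194234}
[([280, 222, 7, 6, 22], array([282.4, 225. ])), ([301, 228, 9, 4, 17], array([305.7, 229.6]))]
[([282, 236, 30, 25, 226], array([296.8, 248.6]))]
{'time': 28.3833, 'tool_pos': array([562.8,  53.4, 183.3]), 'tcp_rot': array([179.9,  -0.1, -10.1]), 'ft_force': array([-3.9, -4.2, 10.9]), 'finger_gap': -0.07735433595366997}
[([280, 222, 7, 6, 22], array([282.4, 225. ]))]
[([282, 236, 30, 25, 232], array([296.4, 248.7]))]
[-5.9739171  -4.33731573 11.29288863]
```

Emit:
carry_out --commands '[{"jaw": 0,"translation": [0,0,0.001],"spin": 0},{"jaw": 0,"translation": [0,0,0.001],"spin": 0},{"jaw": 0,"translation": [0,0,0.001],"spin": 0},{"jaw": 0,"translation": [0,0,0],"spin": 0},{"jaw": 0,"translation": [0,0,0],"spin": 0},{"jaw": 0,"translation": [0,0,0],"spin": 0},{"jaw": 0,"translation": [0,0,0],"spin": 0},{"jaw": 0,"translation": [0,0,0],"spin": 0}]'

```text
time: 29.1
tool_pos: [562.8, 53.3, 180.5]
tcp_rot: [179.9, -0.1, -10.1]
ft_force: [-4.9, -5.5, 11.9]
finger_gap: 0.1
grip_force: 6.1
```

```bash
python3 - <<'E'
from h import *
np.set_printoptions(precision=2,suppress=True)
F=[];I=[]
for k in range(8):
    s=r.snapshot("side");I.append(s["pixels"].astype(float));F.append(r.sense()["ft_force"])
print(np.mean(F,0),r.sense()["tool_pos"],r.sense()["time"])
im=np.mean(I,0).astype(np.uint8)
a=cv2.resize(im[225:365,185:325],(400,400),interpolation=cv2.INTER_CUBIC)
b=cv2.resize(im[300:350,225:275],(400,400),interpolation=cv2.INTER_CUBIC)
cv2.imwrite("pics/f2.png",np.hstack([a,b]))
q=np.array([592.6,221.5,-.175]);c,sn=np.cos(q[2]),np.sin(q[2])
def W(X):return [q[0]+c*X[0]-sn*X[1],q[1]+sn*X[0]+c*X[1],X[2]]
# lever bar rim line: where bright bar/red grip boundary is; expected for angles
h=cv2.cvtColor(im,cv2.COLOR_BGR2HSV);m=(((h[...,0]<4)|(h[...,0]>176))&(h[...,1]>200)&(h[...,2]>90));m[:, :200]=0;m[:200]=0;m[300:]=0;m[:,330:]=0
P=np.argwhere(m)[:,::-1];print("grip near end",[np.round(P[P[:,0]<x].mean(0),2) for x in(287,290)],P.min(0),P.max(0))
E
```

```text
[-5.43 -4.57 12.2 ] [562.75  53.31 180.47] 29.5
grip near end [array([284.64, 255.68]), array([286.48, 255.5 ])] [282 237] [311 261]
```

View pics/f2.png

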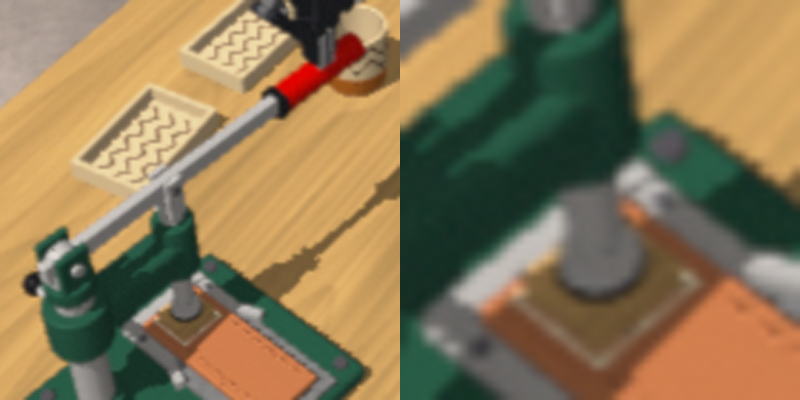

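The fingers are on the grip and the foot stands on the block, with the pad at crop (600,265). The band is too dim to read, so I'll measure the lever angle from the red grip's axis against the lever-up picture.

```bash
cat > lev.py <<'E'
from h import *
np.set_printoptions(precision=3,suppress=True)
I=[];F=[]
for k in range(4):
    s=r.snapshot("side");I.append(s["pixels"].astype(float));F.append(r.sense()["ft_force"])
now=np.mean(I,0);s0=cv2.imread("pics/s0.png").astype(float)
q=np.array([593,223,-.172]);c,sn=np.cos(q[2]),np.sin(q[2])
def W(X):return [q[0]+c*X[0]-sn*X[1],q[1]+sn*X[0]+c*X[1],X[2]]
def row(a,col):
    P=np.array([proj(s,W((0,100-R*np.cos(.3-a),200+R*np.sin(.3-a)))) for R in(215,330)])
    return P[0,1]+(col-P[0,0])*(P[1,1]-P[0,1])/(P[1,0]-P[0,0])
def cen(im,col):
    y=np.arange(205,275);red=np.clip(im[205:275,col,2]-2.2*im[205:275,col,1]-20,0,None);m=red>30
    return (y[m].min()+y[m].max())/2,(red*y).sum()/red.sum(),m.sum()
from scipy.optimize import brentq
for col in range(285,297):
    b0=cen(s0,col);b1=cen(now,col)
    f=lambda b,off:brentq(lambda a:row(a,col)+off-b,-.3,.7)
    off=b0[1]-row(0,col)
    print(col,np.array(b0),np.array(b1),"off",round(off,2),"a0",round(f(b0[1],0),3),"a",round(f(b1[1],0),3),"a corrected",round(f(b1[1],off),3))
print(np.mean(F,0),r.sense()["tool_pos"])
E
python3 lev.py
```

```text
285 [233.5   232.375  14.   ] [255.    255.099   7.   ] off -1.95 a0 -0.021 a 0.248 a corrected 0.274
286 [232.    231.385  15.   ] [255.5 255.4  10. ] off -1.88 a0 -0.02 a 0.262 a corrected 0.287
287 [231.    230.319  15.   ] [256.    255.208  11.   ] off -1.9 a0 -0.02 a 0.27 a corrected 0.294
288 [230.    229.358  15.   ] [255.    254.568  11.   ] off -1.81 a0 -0.018 a 0.271 a corrected 0.294
289 [229.  228.3  15. ] [254.    253.927  11.   ] off -1.81 a0 -0.018 a 0.273 a corrected 0.296
290 [228.   227.29  15.  ] [253.5   253.146  12.   ] off -1.77 a0 -0.018 a 0.272 a corrected 0.294
291 [227.    226.192  15.   ] [252.5   252.316  12.   ] off -1.81 a0 -0.018 a 0.272 a corrected 0.294
292 [225.5   224.987  14.   ] [252.   251.61  11.  ] off -1.97 a0 -0.019 a 0.272 a corrected 0.296
293 [224.5   224.081  14.   ] [252.    251.285  11.   ] off -1.82 a0 -0.018 a 0.277 a corrected 0.299
294 [223.5   223.059  14.   ] [251.5   251.234  10.   ] off -1.79 a0 -0.017 a 0.286 a corrected 0.307
295 [222.5   222.115  14.   ] [251.5   251.474   8.   ] off -1.68 a0 -0.016 a 0.297 a corrected 0.317
296 [221.5   220.838  14.   ] [251.5   251.556   6.   ] off -1.91 a0 -0.018 a 0.307 a corrected 0.33
[-5.56  -5.209 12.088] [562.791  53.282 180.478]
```

Two readings agree: the lever is at about 0.294 rad (roughly 5.4 mm of foot travel), and the force is 12.1 N against the expected 12 N. Handing in.

```bash
python3 pl2.py && python3 -c "
from bench import r
print(r.hand_in())"
```

```text
{'time': 29.8, 'tool_pos': array([562.79,  53.32, 180.48]), 'tcp_rot': array([179.93,  -0.07, -10.06]), 'ft_force': array([-6.66, -5.26, 11.58]), 'finger_gap': -0.406163496822581}
t [543.69 229.79  -0.2 ] 59 0.2517759712043372 in press -49.7017382915288 0.1532716557983047 -0.0160777972692909
s [543.5  233.55  -0.16] 75 0.2714863851360079 in press -50.313268972133685 0.5330363448975106 0.0052208037640038285
the job is handed in; nothing more can be done
None
```

I handed the job in at about 30 s, with no verdict returned: the plaque is home in the nest, and the arm holds the lever near level at about 12 N, which puts the foot in by an estimated 5.5 mm (from lever angle and force, as the green band was too dim to read).

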